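# Find the release scoop in the jig's edge by touch

### The arm

A 6-joint arm with a two-finger parallel gripper is mounted at the origin on the work surface. World frame = base frame: x ahead of the robot, y to its left, z up, the work surface at z = 0. Lengths are in m, angles in rad, forces in N, time in s.
With the tool pointing down it reaches from about 0.275 to 1 m from the base axis. Payload 8.4 kg.
Tool frame: the origin (TCP) lies on the centre line of the jaws, within the pads' length; the fingertips stand 17 mm ahead of it and the grasp point (between the pads) lies 2 mm behind it (bot.tcp_to_tips is the z of the fingertips in the tool frame, in m); z points along the fingers, y is the line along which they close (so a half turn about z gives the same grasp; the last joint's range is limited). The gripper opens to 85 mm and grips with 20 to 120 N. Pads are 22 mm wide; open, the fingers measure 114 mm over their backs; the gripper's body (76 mm by 85 mm) begins 54 mm behind the grasp point. The pads swing forward as they close: fully open they stand 13 mm farther back than shut.
Start: joints at [1.279, 0.353, 1.633, -0, 1.155, -0.002], TCP at [0.179, 0.599, 0.248] pointing down, gripper open.
Joint ranges: [-2.63, 2.63], [-0.92, 2.1], [0.06, 2.66], [-1.3, 4.44], [0, 2.69], [-3.02, 3.02]. Speed limits (rad/s): [2.22, 2.22, 2.79, 3.14, 3.14, 3.14].

### API

Orientations are given as a unit quaternion [x, y, z, w].
In Python, from workcell import bot, hand, kinematics, get_obs, vision, hand_in gives the robot as it stands. The module is installed in compiled form; this text tells all that it offers. Calls block until the motion is done:
- bot.reach(position, orientation): joint-space move of the TCP to a pose.
- bot.servo_line(position, ori=None, velocity=0.15): straight line of the TCP; ori=None keeps the orientation; velocity is the mean speed in m/s.
- bot.goto_joints(angles): joint-space move.
- hand.move_gripper(opening, strength=None): finger opening in m; strength is the grip in N (None keeps the last); returns when the fingers have stopped.
- bot.dwell(seconds).
- kinematics.solve_ik(position, orientation): joint angles nearest the present ones, or None.
- get_obs(): the state.
- vision.read_camera(name): name is "side" or "top"; returns a dict with "frame" (384x512x3 uint8, red, green, blue), "intrinsics" (3x3 intrinsics, pixels), "dist" ([k1, k2, p1, p2, k3] as OpenCV has them; the pictures are not rectified), "view" (4x4, takes a point from world to camera coordinates). Camera axes: x right, y down, z forward; pixel columns grow to the right and rows downward; lengths in m; the calibration is good to about 2 mm. A picture is of the moment at which its call begins. There is no depth.
A pose or a line that the arm cannot do raises bot.IKError and nothing moves.
- hand_in(): hands the job in; it is judged then, once.
The state is a dict: "time_s": time; "joint_pos": joint angles; "joint_vel": joint speeds; "joint_efforts": joint torques, N m; "position": TCP position; "orientation": TCP orientation; "wrist_force": force on the tool from outside, world axes, zero at the start; "ft_torque": the same for the moment, N m; "gripper_width": finger opening in m; "grip_force": force on a finger pad.
Only numpy, scipy, OpenCV 4.12 (cv2) and the standard library are available. Lean on these libraries where they do the work, as an engineer would, in place of code of your own. Each camera call takes 0.05 s, during which the arm holds its last target. There are 200 camera calls.

### The job

The jaw of the clamping jig is shut; its release key lies at the bottom of a scoop somewhere in the jig's steel edge. Put a fingertip on top of the edge right beside the red end block, keep it touching and sweep it along the edge away from the red block until you find the scoop, then press the key inside it fully down so that the jaw opens, and move clear. Only touch and press: pick nothing up, and leave the brass fitting, the steel coupling, the yellow tin and the wrench where they are.

Things in the scene. Friction and masses are not known exactly. Their poses are not given: they have to be found in the camera images.
- vise: The clamping jig, fixed to the bench: green base plate 190 x 530 mm, 20 mm thick. Origin on the bench under its middle; z up, y along the jig and its edge towards the red end block, x across, from the edge to the jaws. Two steel jaws and their screw block, up to 60 mm high, stand at x = 5 to 65 mm, y = 50 to 235 mm.
- edge_mid (a point): Middle of the top of the jig's steel edge (axes as the jig's): a rigid straight bar along y, 24 mm wide, flat top 60 mm above the bench, bare for 140 mm to either side of this point. Red block from +140 to +260 mm along y, grey block from -140 to -260 mm, both 40 mm wide, 72 mm high.
- edge_start (a point): Where the bare edge begins at the red block, on its top, mid-width (axes as the jig's; the edge runs 280 mm from here along -y). The scoop is a notch 50 mm long, cut square through the whole width of the edge with upright sides; its middle is 140 to 240 mm from this point, elsewhere each time. The key lies in it, 47 mm long, its top 6 mm below the top of the edge.
- release_key (a joint): How far the release key is pressed, in m: 0 = up, 0.010 = fully down (its top then 44 mm above the bench, 16 mm below the top of the edge). It moves straight down, resists with about 5 N and stays where it is left.
- jaw (a joint): Opening of the sliding jaw in m: 0 = shut, 0.012 = open. It is linked to the key and moves 1.2 times as far.
- fitting_mid (a point): Middle of the loose brass pipe fitting, 40 mm in diameter and 60 mm high, that stands upright on the jig between the jaws (top 80 mm above the bench). Leave it.
- coupling_mid (a point): Middle of the loose dark steel coupling, a ring 48 mm in diameter and 50 mm high, standing on the bench. Leave it.
- tin_mid (a point): Middle of the loose yellow tin, 66 mm in diameter and 100 mm high, standing on the bench. Leave it.
- wrench_mid (a point): A loose wrench 170 mm long lying flat on the bench; the point is near its middle. Leave it.

How it is judged:
By the outcome, as a careful person would: the job done as asked, in the order asked, and still so for the second after the job is handed in, with the robot touching nothing.
It also fails if it takes over 72 s, if anything falls off the work surface, if the arm or the gripper's body presses on something with over 40 N, if the wrist force passes 120 N, or if a joint passes its speed limit or range.

## Working session

There is one attempt and no reset: what is moved stays moved. The work goes in short steps, each a Python script; the robot and the scene stay as the last script left them, time stands still between calls to the robot, and variables do not carry over. Pictures are saved under pics/ and viewed, at most 10 in all, crops included, and the job is handed in when it is done.

```bash
mkdir -p pics; python3 - <<'E'
from workcell import bot,hand,kinematics,get_obs,vision
import cv2,pickle
d={}
for n in("side","top"):
    r=vision.read_camera(n);d[n]=r
    cv2.imwrite(f"pics/{n}0.png",r["frame"][:,:,::-1]); print(n,r["intrinsics"],r["dist"],r["view"])
pickle.dump(d,open("cam.pkl","wb"))
o=get_obs();print({k:o[k] for k in("time_s","position","orientation","wrist_force","gripper_width")},bot.tcp_to_tips)
E
```

```text
side [[455.9863955    0.         259.33765349]
 [  0.         455.9863955  197.06642823]
 [  0.           0.           1.        ]] [-0.08690678  0.          0.          0.          0.        ] [[ 0.86371983 -0.50363727  0.01837275 -0.45633934]
 [-0.29904401 -0.54151245 -0.78570793  0.26333956]
 [ 0.40566087  0.67313725 -0.61832475  0.73918557]
 [ 0.          0.          0.          1.        ]]
top [[354.6152601    0.         258.89603241]
 [  0.         354.6152601  192.11130525]
 [  0.           0.           1.        ]] [-0.07021449  0.          0.          0.          0.        ] [[-0.07528357 -0.99716068 -0.0017224   0.10313484]
 [-0.97218605  0.07378199 -0.22228474  0.59470298]
 [ 0.22178068 -0.01505989 -0.97498027  0.66364746]
 [ 0.          0.          0.          1.        ]]
{'time_s': 0.1, 'position': array([0.17847497, 0.59855273, 0.24762648]), 'orientation': array([ 1.44377874e-01,  9.89522430e-01, -6.18096671e-04, -8.41071858e-05]), 'wrist_force': array([ 0.77231509, -1.06542283, -0.47595005]), 'gripper_width': 0.08524143862088612} 0.017
```

View pics/side0.png

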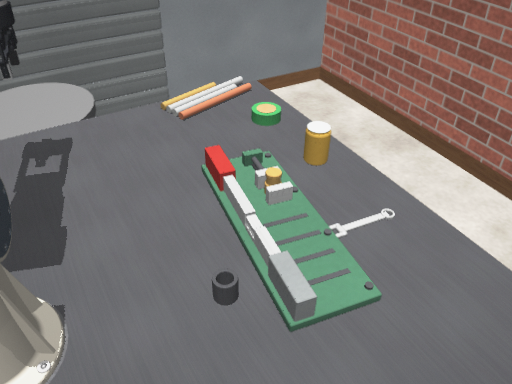

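View pics/top0.png

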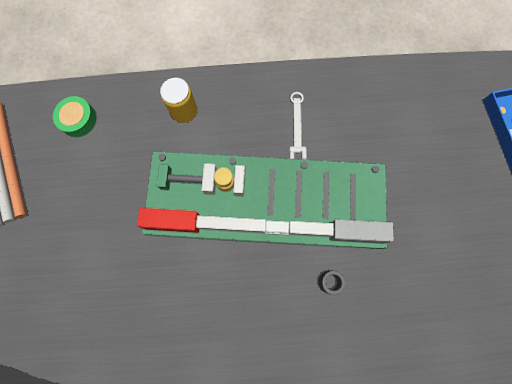

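The top view shows the bar running from the red block at about (197,223) to the grey block at (334,229). The notch is at about columns 266–290. The fitting is at (224,178), the coupling at (332,282), the tin at (178,100) and the wrench at (297,125), all clear of the bar. Next I'll measure the bar.

```bash
cat > h.py <<'E'
import cv2,numpy as np,pickle
def cast(c,px,z):
    u=cv2.undistortPoints(np.float64(px).reshape(-1,1,2),c["intrinsics"],np.array(c["dist"])).reshape(-1,2)
    R,t=c["view"][:3,:3],c["view"][:3,3]; o=-R.T@t
    d=np.c_[u,np.ones(len(u))]@R
    return o+d*((z-o[2])/d[:,2])[:,None]
def big(m): 
    n,l,s,_=cv2.connectedComponentsWithStats(m.astype(np.uint8)); return l==1+s[1:,4].argmax()
E
python3 - <<'E'
from h import *
d=pickle.load(open("cam.pkl","rb"))
from workcell import kinematics
for n,roi in(("top",(190,345,205,245)),("side",(215,285,170,262))):
    c=d[n];f=c["frame"];h=cv2.cvtColor(f,cv2.COLOR_RGB2HSV).astype(int)
    def rect(m,z,lab):
        y,x=np.nonzero(m);p=cast(c,np.c_[x,y],z)[:,:2].astype(np.float32)
        r=cv2.minAreaRect(p);print(n,lab,np.round(r[0],4),np.round(r[1],4),round(r[2],2));print(np.round(cv2.boxPoints(r),4).tolist())
    g=big((abs(h[...,0]-75)<20)&(h[...,1]>100)&(h[...,2]>40)&(np.arange(384)[:,None]>140)); rect(g,.02,"green")
    w=np.zeros(f.shape[:2],bool);a,b,e,k=roi;w[e:k,a:b]=1
    w&=(h[...,1]<40)&(h[...,2]>(215 if n=="top" else 215)); rect(w,.06,"bar")
    r=big(((h[...,0]<5)|(h[...,0]>175))&(h[...,1]>180)&(h[...,2]>80)&(np.arange(512)>120)); rect(r,.072,"red")
c=d["top"]; print("cam",-c["view"][:3,:3].T@c["view"][:3,3])
print("top pts",cast(c,[(197,223),(334,229),(266,227),(290,228)],.06))
cv2.imwrite("pics/crop.png",cv2.resize(np.hstack([d["top"]["frame"][195:255,130:400]]),None,fx=2.9,fy=2.9,interpolation=2)[:,:,::-1])
E
```

```text
top green [0.6464 0.2581] [0.0067 0.0162] 89.08
[[0.6383000016212463, 0.2549000084400177], [0.6545000076293945, 0.25459998846054077], [0.6546000242233276, 0.2612999975681305], [0.6384000182151794, 0.26159998774528503]]
top bar [0.5309 0.0522] [0.2768 0.0259] 82.3
[[0.49950000643730164, -0.08320000022649765], [0.5252000093460083, -0.08669999986886978], [0.5622000098228455, 0.1876000016927719], [0.5365999937057495, 0.19110000133514404]]
top red [0.5565 0.245 ] [0.125 0.042] 82.42
[[0.527400016784668, 0.1859000027179718], [0.5690000057220459, 0.18029999732971191], [0.5855000019073486, 0.3041999936103821], [0.5439000129699707, 0.30979999899864197]]Traceback (most recent call last):
  File "<stdin>", line 9, in <module>
  File "h.py", line 8, in big
    n,l,s,_=cv2.connectedComponentsWithStats(m.astype(np.uint8)); return l==1+s[1:,4].argmax()
                                                                              ~~~~~~~~~~~~~~^^
ValueError: attempt to get argmax of an empty sequence
```

```bash
cat >> h.py <<'E'
from workcell import bot,hand,kinematics,get_obs,vision,hand_in
from scipy.spatial.transform import Rotation as Ro
C=np.array([.5309,.0522]); a=np.deg2rad(82.3); U=np.array([np.cos(a),np.sin(a)])
S=C+.1385*U+0.0   # edge_start
def P(s,z): return np.r_[S-s*U,z]   # s = distance from edge_start
def ori(sg):
    x=sg*np.r_[U,0];z=np.array([0,0,-1.]);return Ro.from_matrix(np.c_[x,np.cross(z,x),z]).as_quat()
def fz(n=4):
    v=[]
    for _ in range(n): bot.dwell(.02); v.append(get_obs()["wrist_force"])
    return np.mean(v,0)
E
python3 - <<'E'
from h import *
q=[(sg,kinematics.solve_ik(P(.015,.2),ori(sg))) for sg in(1,-1)]
for x in q: print(x[0],None if x[1] is None else np.round(x[1],2))
sg=min((x for x in q if x[1] is not None),key=lambda x:abs(x[1][5]))[0]
print("S",S,"sg",sg); open("sg","w").write(str(sg))
hand.move_gripper(0.0)
bot.reach(P(.015,.2),ori(sg)); bot.servo_line(P(.015,.1))
o=get_obs();print(o["time_s"],o["position"],o["gripper_width"],fz())
for n in("top","side"): cv2.imwrite(f"pics/{n}1.png",vision.read_camera(n)["frame"][:,:,::-1])
t=cv2.imread("pics/top1.png")[170:290,130:400];s=cv2.imread("pics/side1.png")[100:320,170:390]
cv2.imwrite("pics/c1.png",np.vstack([cv2.resize(t,(720,320)),cv2.copyMakeBorder(cv2.resize(s,(280,280)),0,0,0,440,0)]))
E
```

```text
1 [ 0.31  0.33  1.79 -0.    1.03  0.44]
-1 [ 0.31  0.33  1.79 -0.    1.03 -2.7 ]
S [0.54945709 0.18945117] sg 1
3.7167 [0.54794251 0.17493488 0.10061969] -0.00016841187086384494 [0.1408178  0.70036333 0.16715335]
```

View pics/c1.png

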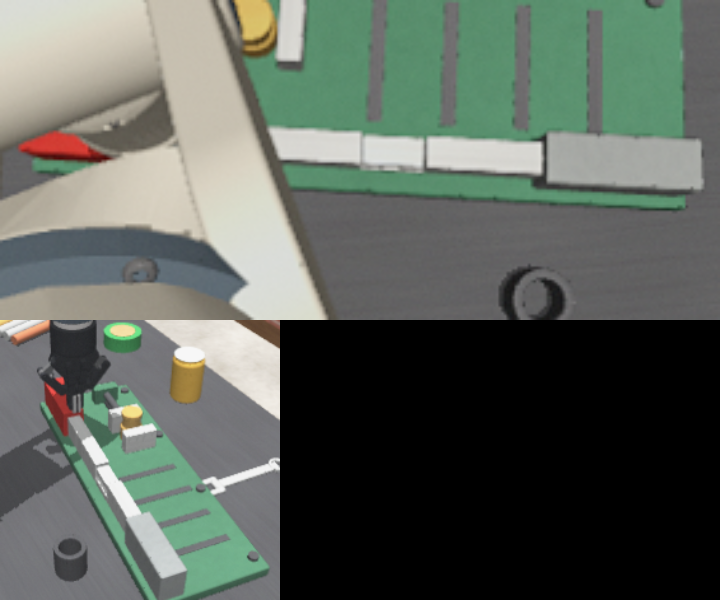

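The crop shows the closed fingers over the bar just beside the red block. The scoop is at about crop columns 362–425, which is top image columns 266–289. Now I'll make contact.

```bash
python3 - <<'E'
from h import *
d=pickle.load(open("cam.pkl","rb"))
p=cast(d["top"],[(265.7,226.5),(289.4,228)],.06)[:,:2]; print("vision scoop s",-(p-S)@U)
b=fz();print("base",b)
bot.servo_line(P(.015,.083),velocity=.05)
z=.083
for i in range(30):
    z-=.0005; bot.servo_line(P(.015,z),velocity=.02); f=fz(2)-b
    if f[2]>1.: print(round(z,4),np.round(get_obs()["position"],4),np.round(f,1))
    if f[2]>8: break
print(get_obs()["time_s"])
np.savez("st.npz",b=b,z=z)
E
```

```text
vision scoop s [0.14140222 0.18974848]
base [0.01514529 0.1516209  0.2510152 ]
0.077 [0.5475 0.1746 0.0771] [-0.6 -0.3  2.4]
0.0765 [0.5475 0.1746 0.0771] [-1.9 -0.6  7.7]
0.076 [0.5476 0.1746 0.077 ] [-4.2 -1.6 12.9]
8.4083
```

```bash
python3 - <<'E'
from h import *
st=np.load("st.npz");b=st["b"];z=float(st["z"]);s=.015;log=[]
while s<.262:
    s+=.005 if s<.138 else .002
    bot.servo_line(P(s,z),velocity=.03); f=fz(2)-b; log.append((round(s,3),round(z*1e3,2),*np.round(f,1)))
    if f[2]<1.5: break
    if abs(f@np.r_[U,0])>25: print("wall?");break
    z+=np.clip((f[2]-9)/10600,-.0004,.0004)
o=get_obs()
for l in log[::5]+log[-4:]: print(*l)
print("actual s",-(o["position"][:2]-S)@U,o["position"],o["time_s"])
E
```

```text
0.02 76.0 -0.9 2.2 8.3
0.045 75.72 0.9 2.6 9.5
0.07 75.7 0.7 3.4 9.2
0.095 75.77 0.8 2.9 9.3
0.12 75.82 0.6 3.2 10.0
0.142 75.9 0.4 3.8 9.0
0.144 75.9 1.2 3.6 8.1
0.146 75.81 1.1 4.5 7.9
0.148 75.71 1.2 4.4 7.5
0.15 75.57 0.1 -0.1 -0.6
actual s 0.15016387296375477 [0.52902639 0.04068332 0.07537244] 18.575
```

```bash
python3 - <<'E'
from h import *
b=np.load("st.npz")["b"]; s=.165
z=get_obs()["position"][2]
bot.servo_line(P(s,z),velocity=.03); bot.servo_line(P(s,.0725),velocity=.03); z=.0725
while z>.057:
    z-=.0005; bot.servo_line(P(s,z),velocity=.02); f=fz(2)-b
    print(round(z*1e3,1),round(get_obs()["position"][2]*1e3,2),np.round(f,1))
    if f[2]>25 or abs(f[:2]).max()>15: break
bot.dwell(.3); o=get_obs(); print(o["position"],o["wrist_force"]-b,o["time_s"])
bot.servo_line(P(s,.2),velocity=.1)
bot.goto_joints([1.279,.353,1.633,0,1.155,-.002])
print(get_obs()["time_s"],fz()-b)
for n in("top","side"): cv2.imwrite(f"pics/{n}2.png",vision.read_camera(n)["frame"][:,:,::-1])
t=lambda k:cv2.resize(cv2.imread(f"pics/top{k}.png")[150:250,130:400],(783,290),interpolation=2)
cv2.imwrite("pics/c2.png",np.vstack([t(0),t(2)]))
E
```

```text
72.0 71.98 [-0.3 -0.7 -0.1]
71.5 71.52 [-0.7 -0.5 -0.3]
71.0 71.07 [ 0.6 -0.1  0.1]
70.5 70.64 [-1.1 -0.3  3. ]
70.0 70.07 [-0.9 -0.5  4.3]
69.5 69.49 [-0.4 -0.6  3.9]
69.0 68.96 [ 0.2 -0.3  2.7]
68.5 68.5 [-0.6  0.3  3. ]
68.0 67.98 [0.7 0.3 2.7]
67.5 67.48 [ 0.3 -0.4  2.9]
67.0 66.99 [0.6 0.1 3.8]
66.5 66.46 [ 1.2 -0.7  3.1]
66.0 65.98 [1.2 0.1 2.9]
65.5 65.5 [ 1.8 -0.   2.8]
65.0 64.99 [1.  0.4 2.7]
64.5 64.47 [ 1.5 -0.7  3.6]
64.0 63.97 [ 1.5 -0.4  3.8]
63.5 63.47 [ 2.5 -0.1  3.3]
63.0 63.0 [ 2.  -0.5  3. ]
62.5 62.47 [2.  0.1 3. ]
62.0 61.98 [ 2.5 -0.4  3. ]
61.5 61.46 [2.4 0.1 3. ]
61.0 61.03 [ 1.9 -0.7  5. ]
60.5 60.97 [-0.1  0.  10.6]
60.0 60.9 [-1.4 -0.9 17.1]
59.5 60.82 [-3.5 -1.  23.6]
59.0 60.78 [-5.3 -0.6 29.9]
[0.5275272  0.02594222 0.06075895] [-5.16399567 -0.36392559 29.61723824] 27.425
31.375 [ 0.0765379  -0.14204638 -0.28920752]
```

View pics/c2.png

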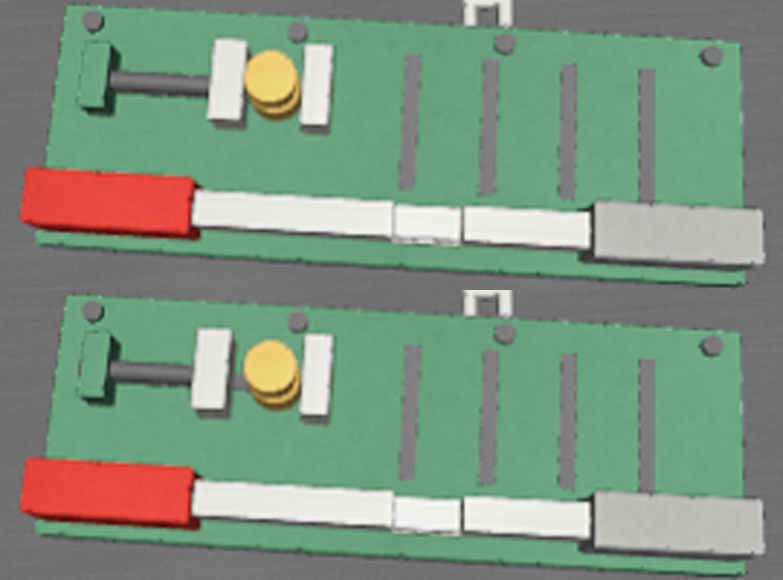

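View pics/side2.png

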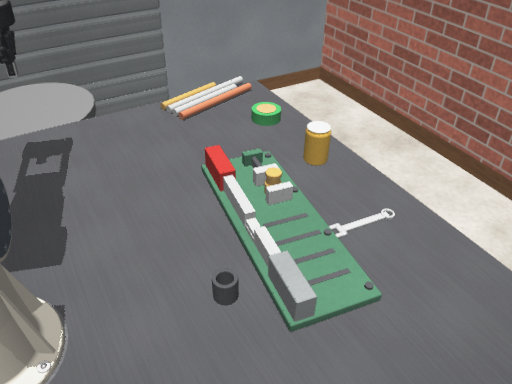

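The jaw has moved left by about 16 crop pixels (column 209 to 193), so it is open. The key is down, the fitting is still at (271,370), and the other objects are where they were. The arm is clear.

```bash
python3 -c "
from workcell import hand_in;print(hand_in())"
```

```text
the job is handed in; nothing more can be done
None
```

I swept the edge from the red block to the scoop, pressed the key in it down to its stop so the jaw opened, left the loose items in place, moved the arm clear, and handed in the job after about 31 s of robot time.

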